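# Make up a puppy kit and a kitten kit from the counter stock

## Robot

A 7-joint arm with a two-finger parallel gripper is mounted at the origin on the work surface. World frame = base frame: x ahead of the robot, y to its left, z up, the work surface at z = 0. Lengths are in mm, angles in rad, forces in N, time in s.
With the tool pointing down it reaches from about 425 to 950 mm from the base axis. Payload 4.7 kg.
Tool frame: the origin (TCP) lies midway between the tips of the shut fingers; the grasp point (between the pads) lies 19 mm behind it (arm.grip_depth is the distance from the TCP to the grasp point, in mm); z points along the fingers, y is the line along which they close (so a half turn about z gives the same grasp; the last joint's range is limited). The gripper opens to 87 mm and grips with 3 to 60 N. Pads are 19 mm wide; open, the fingers measure 117 mm over their backs; the gripper's body (75 mm by 190 mm) begins 51 mm behind the grasp point.
Start: joints at [1.313, 0.469, -0.049, 1.532, 0.024, 1.141, -0.082], TCP at [153.144, -657.418, 196.973] pointing down, gripper open.
Joint ranges: [-2.59, 2.59], [-0.33, 1.99], [-1.39, 1.29], [0.1, 2.45], [-1.04, 4.18], [0.21, 1.99], [-2.66, 2.66]. Speed limits (rad/s): [2.57, 2.57, 3.14, 3.14, 3.14, 3.14, 3.14].

## Interface

Orientations are given as a unit quaternion [w, x, y, z].
In Python, from cell import arm gives the robot as it stands. Calls block until the motion is done:
- arm.movep(position, orientation): joint-space move of the TCP to a pose.
- arm.move_linear(position, ori=None, vel=150, threshold=None): straight line of the TCP; ori=None keeps the orientation; vel is the mean speed in mm/s. With threshold (N) it stops when the force on the tool has changed by that much, and returns True; else False.
- arm.move_j(angles): joint-space move.
- arm.gripper_to(opening, newtons=None): finger opening in mm; newtons is the grip in N (None keeps the last); returns when the fingers have stopped.
- arm.sleep(seconds).
- arm.ik(position, orientation): joint angles nearest the present ones, or None.
- arm.camera(name): name is "side" or "top"; returns a dict with "img" (400x640x3 uint8, red, green, blue), "range_z" (400x640 float32, mm along the optical axis (not along the pixel's ray), 0 where there is no reading), "intrinsics" (3x3 intrinsics, pixels), "rvec" (rotation vector, rad) and "tvec" (3), from world to camera coordinates, as OpenCV has them. Camera axes: x right, y down, z forward; pixel columns grow to the right and rows downward; lengths in mm; the calibration is good to about 2 mm. A picture is of the moment at which its call begins.
A pose or a line that the arm cannot do raises arm.MotionError and nothing moves.
- arm.finish_job(): hands the job in; it is judged then, once.
Readings, each from a call of its own:
- arm.current_t(): time.
- arm.current_joint_positions(): joint angles.
- arm.current_joint_velocities(): joint speeds.
- arm.current_joint_efforts(): joint torques, N m.
- arm.current_eef_pos(): TCP position.
- arm.current_ee_rot(): TCP orientation.
- arm.current_contact_force(): force on the tool from outside, world axes, zero at the start.
- arm.current_torque(): the same for the moment, N m.
- arm.current_opening(): finger opening in mm.
- arm.current_finger_force(): force on a finger pad.
Only numpy, scipy, OpenCV 4.12 (cv2) and the standard library are available. Lean on these libraries where they do the work, as an engineer would, in place of code of your own. Each camera call takes 0.05 s, during which the arm holds its last target. There are 200 camera calls.

## Task

Make up the two starter kits from the stock on the counter: the puppy kit, in the mint-green crate, gets the blue chew bone, the red tin and the white carton; the kitten kit, in the pink crate, gets the wooden brush and the yellow tin. In each crate lay the long thing (bone or brush) flat along the bay on one side of the divider, and stand the tin, and for the puppy the carton too, upright in the bay on the other side, everything on the crate's floor. Set each thing down, do not drop it, and leave the green tin and the orange bone where they are.

Things in the scene. Friction and masses are not known exactly. Their poses are not given: they have to be found in the camera images.
- crate_mint: Mint-green low open plastic crate, loose (450 g), outside 210 mm long (x), 166 mm wide (y), 42 mm tall; walls and floor 4 mm thick. A low divider (4 mm thick, top 22 mm above the crate's underside) runs along x through the middle: two equal bays 202 by 77 mm, middles at y = +40 and -40 mm. It holds the puppy kit. Origin: centre of its underside, z up.
- crate_pink: Pink low open plastic crate, loose (450 g), outside 210 mm long (x), 166 mm wide (y), 42 mm tall; walls and floor 4 mm thick. A low divider (4 mm thick, top 22 mm above the crate's underside) runs along x through the middle: two equal bays 202 by 77 mm, middles at y = +40 and -40 mm. It holds the kitten kit. Origin: centre of its underside, z up.
- bone_blue: Blue hard nylon chew bone lying flat, 108 mm long (x), 50 mm wide over the four knuckles at its ends, 24 mm thick; the straight shaft between the knuckles is 22 mm wide and free for 26 mm either side of the middle. For the puppy kit; about 70 g. Origin: centre of its underside, x along its length, z up.
- tin_red: Red food tin, upright cylinder 54 mm across and 46 mm tall, red lid with a small steel pull-ring (top of the ring 48 mm up) and a red band round its side. For the puppy kit; about 100 g. Origin: centre of its underside, z up.
- carton: White carton standing upright, 54 by 54 mm and 50 mm tall, a violet ring printed on its top and a violet stripe round its foot. For the puppy kit; about 80 g. Origin: centre of its underside, x and y square to its sides, z up.
- brush: Wooden grooming brush lying on its back, pins up, 125 mm long (x). Handle 22 mm wide, 18 mm thick, from x = -64 to +15 mm; head 40 mm wide, from x = +15 to +63 mm, steel pins up to 22 mm high. It balances near its origin; grip the handle at x = -5 mm to clear the head. For the kitten kit; 60 g. Origin: on its underside, x from handle to head, z up.
- tin_yellow: Yellow food tin, upright cylinder 54 mm across and 46 mm tall, yellow lid with a small steel pull-ring (top of the ring 48 mm up) and a yellow band round its side. For the kitten kit; about 100 g. Origin: centre of its underside, z up.
- tin_green: Green food tin, upright cylinder 54 mm across and 46 mm tall, green lid with a small steel pull-ring (top of the ring 48 mm up) and a green band round its side. Spare stock, to be left alone. Origin: centre of its underside, z up.
- bone_orange: Orange hard nylon chew bone lying flat, 108 mm long (x), 50 mm wide over the four knuckles at its ends, 24 mm thick; the straight shaft between the knuckles is 22 mm wide and free for 26 mm either side of the middle. Spare stock, to be left alone. Origin: centre of its underside, x along its length, z up.
Not all that is in view belongs to the job. Several things have the shape of the brush; the one meant has the colours described above.

How it is judged (in metres and radians):
At the end, for the whole second after the job is handed in: Each kit is in its crate: long thing in one bay (within 0.4 rad of the divider, 60 mm of mid-length), tin and carton in the other; all on the floor within 8 mm, upright within 0.15 rad, 18-62 mm off the divider line, released, at rest; green tin, orange bone within 20 mm of their starts (((x of bone_blue in the frame of crate_mint between -0.06 and 0.06 m and y of bone_blue in the frame of crate_mint between 0.018 and 0.062 m and z of bone_blue in the frame of crate_mint between -0.002 and 0.012 m and angle between each of bone_blue, tin_red, carton's own z axis and vertical below 0.15 rad and angle between the x axis of bone_blue and the x axis of crate_mint, either way round below 0.4 rad and x of tin_red in the frame of crate_mint between -0.082 and 0.082 m and y of tin_red in the frame of crate_mint between -0.062 and -0.018 m and z of tin_red in the frame of crate_mint between -0.002 and 0.012 m and x of carton in the frame of crate_mint between -0.082 and 0.082 m and y of carton in the frame of crate_mint between -0.062 and -0.018 m and z of carton in the frame of crate_mint between -0.002 and 0.012 m) or (x of bone_blue in the frame of crate_mint between -0.06 and 0.06 m and y of bone_blue in the frame of crate_mint between -0.062 and -0.018 m and z of bone_blue in the frame of crate_mint between -0.002 and 0.012 m and angle between each of bone_blue, tin_red, carton's own z axis and vertical below 0.15 rad and angle between the x axis of bone_blue and the x axis of crate_mint, either way round below 0.4 rad and x of tin_red in the frame of crate_mint between -0.082 and 0.082 m and y of tin_red in the frame of crate_mint between 0.018 and 0.062 m and z of tin_red in the frame of crate_mint between -0.002 and 0.012 m and x of carton in the frame of crate_mint between -0.082 and 0.082 m and y of carton in the frame of crate_mint between 0.018 and 0.062 m and z of carton in the frame of crate_mint between -0.002 and 0.012 m)) and ((x of brush in the frame of crate_pink between -0.06 and 0.06 m and y of brush in the frame of crate_pink between 0.018 and 0.062 m and z of brush in the frame of crate_pink between -0.002 and 0.012 m and angle between each of brush, tin_yellow's own z axis and vertical below 0.15 rad and angle between the x axis of brush and the x axis of crate_pink, either way round below 0.4 rad and x of tin_yellow in the frame of crate_pink between -0.082 and 0.082 m and y of tin_yellow in the frame of crate_pink between -0.062 and -0.018 m and z of tin_yellow in the frame of crate_pink between -0.002 and 0.012 m) or (x of brush in the frame of crate_pink between -0.06 and 0.06 m and y of brush in the frame of crate_pink between -0.062 and -0.018 m and z of brush in the frame of crate_pink between -0.002 and 0.012 m and angle between each of brush, tin_yellow's own z axis and vertical below 0.15 rad and angle between the x axis of brush and the x axis of crate_pink, either way round below 0.4 rad and x of tin_yellow in the frame of crate_pink between -0.082 and 0.082 m and y of tin_yellow in the frame of crate_pink between 0.018 and 0.062 m and z of tin_yellow in the frame of crate_pink between -0.002 and 0.012 m)) and linear speed of each of bone_blue, tin_red, carton, brush, tin_yellow below 0.02 m/s and angular speed of each of bone_blue, tin_red, carton, brush, tin_yellow below 0.3 rad/s and contact force between the fingers and bone_blue below 0.05 N and contact force between the fingers and tin_red below 0.05 N and contact force between the fingers and carton below 0.05 N and contact force between the fingers and brush below 0.05 N and contact force between the fingers and tin_yellow below 0.05 N and not (distance of any of tin_green, bone_orange from where it was at the start of the episode above 0.02 m)); the robot touches nothing.
It fails at once if the green tin or the orange bone is moved by more than 20 mm (distance of any of tin_green, bone_orange from where it was at the start of the episode above 0.02 m).
It fails at once if a kit thing is dropped or knocked flying (faster than 0.8 m/s while nothing holds it, a fall of over 30 mm) ((contact force between each of the fingers, the arm and bone_blue below 0.02 N and linear speed of bone_blue above 0.8 m/s) or (contact force between each of the fingers, the arm and tin_red below 0.02 N and linear speed of tin_red above 0.8 m/s) or (contact force between each of the fingers, the arm and carton below 0.02 N and linear speed of carton above 0.8 m/s) or (contact force between each of the fingers, the arm and brush below 0.02 N and linear speed of brush above 0.8 m/s) or (contact force between each of the fingers, the arm and tin_yellow below 0.02 N and linear speed of tin_yellow above 0.8 m/s)).
It also fails if it takes over 138 s, if anything falls off the work surface, if the arm or the gripper's body presses on something with over 40 N, if the wrist force passes 120 N, or if a joint passes its speed limit or range.

## Working session

There is one attempt and no reset: what is moved stays moved. The work goes in short steps, each a Python script; the robot and the scene stay as the last script left them, time stands still between calls to the robot, and variables do not carry over. Pictures are saved under pics/ and viewed, at most 14 in all, crops included, and the job is handed in when it is done.

```bash
mkdir -p pics; ls
python3 - <<'E'
from cell import arm
import cv2,numpy as np
for n in("top","side"):
    c=arm.camera(n); cv2.imwrite(f"pics/{n}0.png",c["img"][:,:,::-1]); np.savez(f"{n}0.npz",**c)
    R=cv2.Rodrigues(np.array(c["rvec"]))[0]; print(n,c["intrinsics"],-R.T@np.array(c["tvec"]).ravel(),R[2])
print(arm.current_ee_rot(),arm.current_t(),arm.grip_depth)
E
```

```text
pics
top [[387.41967266   0.         323.89189512]
 [  0.         387.41967266 203.54686349]
 [  0.           0.           1.        ]] [ 493.06124841   -8.39045322 1000.17218041] [ 0.16113753  0.01891553 -0.98675068]
side [[370.1646731    0.         321.33406241]
 [  0.         370.1646731  198.85626213]
 [  0.           0.           1.        ]] [551.5883736  700.63085849 619.84783994] [ 0.08754138 -0.76132389 -0.64243478]
[-8.72610559e-04  9.93461939e-01  1.14160403e-01 -1.32848574e-04] 0.1 18.700000000000003
```

View pics/top0.png

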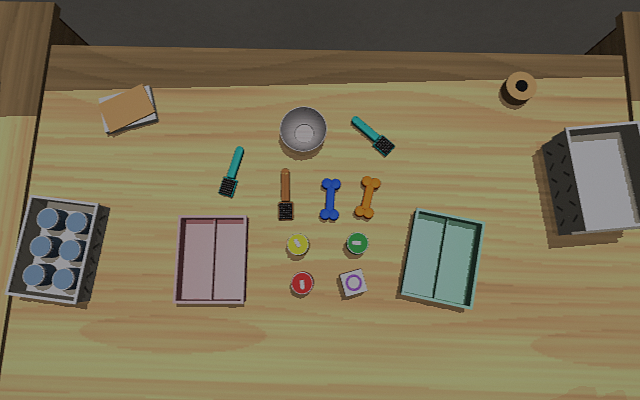

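View pics/side0.png

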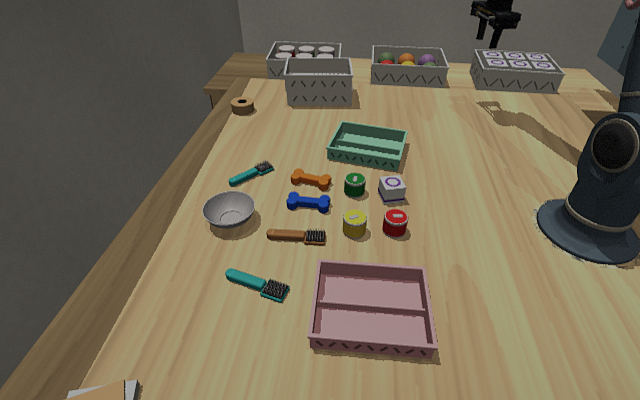

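Top view: three brush shapes, two teal at (232,172) and (373,136) and one brown wooden at (286,194). The brown one fits "wooden". The other kit things are the blue bone (331,199), red tin (302,283), yellow tin (298,244), carton (353,283), pink crate (211,260) and mint crate (442,258). The green tin (357,243) and orange bone (368,198) are to be left alone. Next I'll enlarge to confirm and fuse the depth from both views.

```bash
cat > seg.py <<'E'
import numpy as np,cv2
def cloud(c):
    K=c["intrinsics"];R=cv2.Rodrigues(np.array(c["rvec"],float))[0];t=np.array(c["tvec"],float).ravel()
    z=c["range_z"].astype(float);v,u=np.mgrid[:400,:640]
    p=np.stack([(u-K[0,2])/K[0,0]*z,(v-K[1,2])/K[1,1]*z,z],-1)
    P=(p-t)@R; P[z<=0]=np.nan
    return P
# name: hue range, smin, world box, zmin
S=dict(bone_blue=((105,130),120),tin_red=((172,8),140),tin_yellow=((22,36),130),tin_green=((50,85),120),
 bone_orange=((9,20),150),brush=((3,18),90),carton=((120,160),40),crate_mint=((60,90),40),crate_pink=((165,12),25))
def measure(c,box,name,zr):
    P=cloud(c);h=cv2.cvtColor(c["img"],cv2.COLOR_RGB2HSV).astype(int);(a,b),s=S[name]
    H=h[...,0];m=((H>=a)&(H<=b)) if a<=b else ((H>=a)|(H<=b))
    m&=(h[...,1]>=s)
    x,y,z=P[...,0],P[...,1],P[...,2]
    m&=(x>box[0])&(x<box[1])&(y>box[2])&(y<box[3])&(z>zr[0])&(z<zr[1])
    m=m.astype(np.uint8);n,l,st,_=cv2.connectedComponentsWithStats(m)
    if n<2:return None
    Q=P[l==1+st[1:,4].argmax()]
    return Q
E
python3 - <<'E'
import numpy as np,cv2
from seg import *
cs={n:np.load(n+"0.npz") for n in("top","side")}
c=cs["top"]; P=cloud(c)
px=dict(bone_blue=(331,199),tin_red=(302,283),tin_yellow=(298,244),tin_green=(357,243),bone_orange=(368,198),brush=(285,185),carton=(353,275),crate_mint=(430,258),crate_pink=(200,260))
for n,(u,v) in px.items():
    p=P[v,u];r=130 if 'crate' in n else 75
    if 'tin' in n or n=='carton': r=40
    print(n,(u,v),p.round(),flush=True)
    for k in cs:
        Q=measure(cs[k],(p[0]-r,p[0]+r,p[1]-r,p[1]+r),n,(-15,80))
        if Q is None: print(k,'none');continue
        zt=np.percentile(Q[:,2],95); T=Q[Q[:,2]>zt-8] if 'crate' in n or 'tin' in n or n=='carton' else Q
        (x,y),(w,h),a=cv2.minAreaRect(T[:,:2].astype(np.float32))
        print("  ",k,len(Q),"z5/95 %.1f %.1f"%tuple(np.percentile(Q[:,2],[5,95])),"rect %.1f %.1f  %.1fx%.1f a%.1f"%(x,y,w,h,a),"mean",T[:,:2].mean(0).round(1))
for k in cs:
    Q=cloud(cs[k]);m=(abs(Q[...,0]-430)<20)&(abs(Q[...,1])<150)
    print(k,'table z',np.nanmedian(Q[m][:,2]))
im=c["img"][100:320,160:500,::-1];cv2.imwrite("pics/top_crop.png",cv2.resize(im,None,fx=2.3,fy=2.3,interpolation=cv2.INTER_CUBIC))
E
```

```text
bone_blue (331, 199) [665.  -8.  25.]
   top 507 z5/95 20.7 27.1 rect 666.1 -4.8  46.9x106.8 a87.4 mean [665.4  -4.4]
   side 543 z5/95 7.1 26.5 rect 665.8 0.9  45.4x104.2 a88.4 mean [665.4   5.9]
tin_red (302, 283) [453.  57.  50.]
   top 254 z5/95 44.8 49.8 rect 453.6 58.9  44.9x45.2 a28.2 mean [454.3  58.7]
   side 241 z5/95 8.7 38.7 rect 455.4 78.6  20.1x50.4 a83.7 mean [456.1  81.4]
tin_yellow (298, 244) [546.  70.  50.]
   top 245 z5/95 45.0 49.7 rect 547.8 73.0  46.4x44.6 a1.3 mean [546.5  72.1]
   side 238 z5/95 9.0 38.6 rect 546.5 91.4  22.4x52.4 a89.5 mean [546.7  94.4]
tin_green (357, 243) [553. -74.  50.]
   top 242 z5/95 44.6 50.2 rect 554.1 -75.0  44.5x44.9 a27.8 mean [553.9 -75.4]
   side 184 z5/95 9.3 38.1 rect 554.4 -53.0  16.4x49.2 a84.5 mean [554.2 -51.2]
bone_orange (368, 198) [ 670. -102.   22.]
   top 526 z5/95 18.7 26.8 rect 675.4 -101.2  50.2x110.1 a78.0 mean [672.8 -99.8]
   side 487 z5/95 4.5 26.3 rect 673.0 -95.4  47.0x105.3 a78.9 mean [672.  -89.6]
brush (285, 185) [700. 113.  16.]
   top 336 z5/95 6.4 21.0 rect 685.4 111.8  120.8x38.7 a1.9 mean [691.9 112.1]
   side 516 z5/95 1.3 20.6 rect 685.8 113.3  41.1x122.0 a85.0 mean [691.7 121.7]
carton (353, 275) [476. -65.  50.]
   top 124 z5/95 48.3 53.5 rect 458.5 -66.0  38.7x37.3 a47.1 mean [458.4 -66. ]
   side 67 z5/95 50.1 53.4 rect 457.8 -63.3  38.1x37.9 a49.5 mean [458.3 -63.5]
crate_mint (430, 258) [ 523. -262.    4.]
   top 6335 z5/95 2.2 43.3 rect 524.9 -284.6  173.0x216.0 a79.4 mean [ 524.5 -289.6]
   side 2861 z5/95 4.0 43.0 rect 523.8 -282.0  175.7x214.7 a79.6 mean [ 526.4 -268.8]
crate_pink (200, 260) [502. 324.   1.]
   top 4465 z5/95 2.1 42.8 rect 506.3 288.4  216.5x171.6 a1.0 mean [510.8 334.6]
   side 10834 z5/95 4.0 43.8 rect 505.6 287.9  216.0x175.1 a1.6 mean [500.3 300.7]
top table z 1.2329519167851801
side table z 2.457654331404847
```

View pics/top_crop.png

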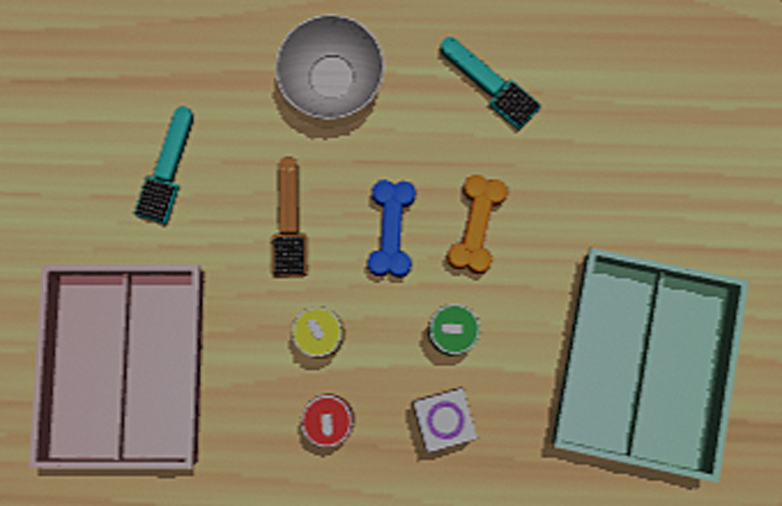

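Crop confirms it: the wooden brush is at crop (288,215), handle pointing away (+x) and pins head near. The two teal ones at (165,165) and (490,83) are decoys. Both views give heights of bone ~26, tins ~49, carton ~53 and crate rims ~43 mm, which matches the text within a 2 mm bias. Next I need the yaw of the carton and the brush.

```bash
cat > h.py <<'E'
import numpy as np
from cell import arm
PINK=(506,288.2,np.radians(1.3)); MINT=(524.4,-283.3,np.radians(-10.5))
UP=130
def quat(th):  # tool down, closing direction at world angle th
    f=(th+np.pi/2)/2; return [0,np.cos(f),np.sin(f),0]
def best(p,th):
    j0=np.array(arm.current_joint_positions());c=[]
    for t in (th,th+np.pi,th-np.pi):
        j=arm.ik(p,quat(t))
        if j is not None: c.append((abs(np.array(j)-j0).max(),t,j))
    return min(c,key=lambda a:a[0])
def go(p,th):
    d,t,j=best(p,th); arm.movep(p,quat(t)); return t
def inc(cr,x,y):
    c,s=np.cos(cr[2]),np.sin(cr[2]); return cr[0]+c*x-s*y,cr[1]+s*x+c*y
def pick(x,y,th,z,op,f):
    arm.gripper_to(op,f); go([x,y,UP],th); arm.move_linear([x,y,z],vel=120)
    o=(arm.gripper_to(0,f),arm.current_opening())[1]; arm.move_linear([x,y,UP],vel=120)
    print("held",round(o,1),"after lift",round(arm.current_opening(),1),"F",arm.current_finger_force(),"t",round(arm.current_t(),1))
def place(cr,x,y,th,z,op):
    x,y=inc(cr,x,y); go([x,y,UP],th); arm.move_linear([x,y,z+9],vel=110)
    s=arm.move_linear([x,y,z+3],vel=15,threshold=3); p=arm.current_eef_pos()
    arm.gripper_to(op); arm.sleep(.2); arm.move_linear([x,y,UP],vel=120)
    print("placed stop",s,"z",round(p[2],1),"aim",z+4,"t",round(arm.current_t(),1))
E
python3 - <<'E'
import numpy as np,cv2
from seg import *
from h import *
for k in("top","side"):
    c=np.load(k+"0.npz");P=cloud(c);x,y,z=P[...,0],P[...,1],P[...,2]
    m=(abs(x-458)<45)&(abs(y+65)<45)&(z>46); print(k,"carton",cv2.minAreaRect(P[m][:,:2].astype(np.float32)))
    Q=measure(c,(678,760,90,140),"brush",(12,40)); print("handle",len(Q),cv2.minAreaRect(Q[:,:2].astype(np.float32)),Q.mean(0))
    for n,(X,Y) in dict(red=(454,59),yel=(547,73)).items():
        m=(abs(x-X)<40)&(abs(y-Y)<40)&(z>42); print(n,cv2.minEnclosingCircle(P[m][:,:2].astype(np.float32)))
pi=np.pi
for nm,p,th in [("bone",[666,-4,4],pi/2-.04),("red",[454,59,10],0),("yel",[547,73,10],0),("bonepl",[*inc(MINT,0,40),8],MINT[2]+pi/2),("tinpl",[*inc(MINT,-44,-40),14],MINT[2]),("tinpl2",[*inc(MINT,44,-40),14],MINT[2]),("pk",[*inc(PINK,0,40),8],PINK[2]+pi/2),("pk2",[*inc(PINK,0,-40),14],PINK[2])]:
    try:
        d,t,j=best(p,th);print(nm,round(t,2),np.round(j,2))
    except Exception as e: print(nm,e)
E
```

```text
top carton ((458.7104797363281, -64.97981262207031), (53.593345642089844, 53.91593551635742), 17.14051628112793)
handle 195 ((711.7867431640625, 114.48017883300781), (67.8863296508789, 18.805862426757812), 2.4064247608184814) [710.19548304 114.38028111  18.44781832]
red ((453.7632751464844, 58.91912078857422), 26.896366119384766)
yel ((547.1292724609375, 73.02119445800781), 26.837018966674805)
side carton ((457.63330078125, -64.20588684082031), (55.60942459106445, 57.10739517211914), 15.836174011230469)
handle 227 ((711.171630859375, 117.22176361083984), (65.28789520263672, 22.3341064453125), 4.925570487976074) [710.06679616 119.45865686  18.26496081]
red ((453.15374755859375, 60.23306655883789), 27.60582160949707)
yel ((547.0338745117188, 74.99977111816406), 27.652957916259766)
bone 1.53 [ 0.52  0.85 -0.9   1.67  0.77  1.01  0.88]
red 0 [ 0.51  0.58 -0.93  2.16  0.71  0.74 -0.89]
yel 0 [ 0.3   0.61 -0.68  1.96  0.54  0.76 -0.69]
bonepl 1.39 [ 0.83  0.64 -0.65  1.88  0.53  0.79  1.29]
tinpl -0.18 [ 0.83  0.56 -0.42  1.93  0.33  0.72  0.03]
tinpl2 -0.18 [ 0.75  0.66 -0.4   1.73  0.33  0.82  0.01]
pk 1.59 [-0.09  0.72 -0.79  1.83  0.66  0.87  0.4 ]
pk2 0.02 [ 0.14  0.72 -0.94  1.92  0.75  0.9  -1.16]
```

Carton is at (458,-64.6) with yaw 16.5°, the tins agree to about 2 mm across both views, and everything is reachable. Bone first.

Run:
```python
from h import *
pi=np.pi
pick(666,-4,pi/2-.04,5,46,25)
place(MINT,0,40,MINT[2]+pi/2,5,36)
import cv2
c=arm.camera("top");cv2.imwrite("pics/t1.png",c["img"][:,:,::-1])
```

```text
held 0.5 after lift 0.3 F 0.0 t 7.4
placed stop False z 7.9 aim 9 t 12.4
```

View pics/t1.png

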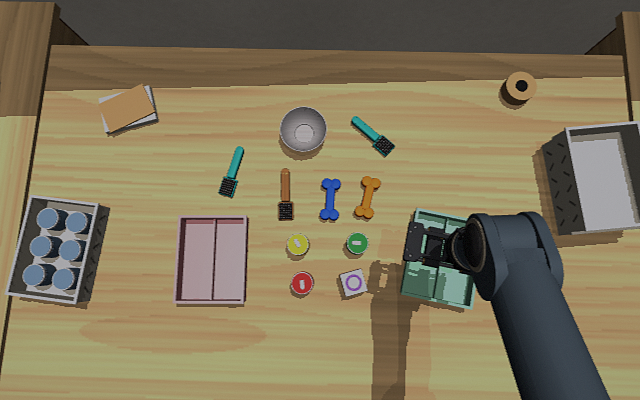

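The bone is still at (331,199), so the grasp closed on nothing. Next I'll diagnose: descend again, and read the pose and a side picture before closing.

Run:
```python
from h import *
import cv2
pi=np.pi
def st(n): print(n,np.round(arm.current_eef_pos(),1),np.round(arm.current_ee_rot(),3),round(arm.current_opening(),1),np.round(arm.current_contact_force(),1),round(arm.current_t(),1))
st("now")
arm.gripper_to(50,25); st("open"); t=go([666,-4,UP],pi/2-.04); print(t,quat(t)); st("above")
arm.move_linear([666,-4,30],vel=120); st("30")
c=arm.camera("side");cv2.imwrite("pics/s1.png",cv2.resize(c["img"][80:280,200:440,::-1],None,fx=3,fy=3))
```

```text
now [ 531.  -243.9  129. ] [-0.001  0.091  0.996  0.   ] 36.0 [-0.1  0.3  0.1] 12.5
open [ 531.7 -244.   130. ] [0.    0.091 0.996 0.   ] 49.7 [ 0.1  0.1 -0.2] 13.1
1.5307963267948965 [0, np.float64(0.01999866669333316), np.float64(0.9998000066665778), 0]
above [665.8  -6.4 129.6] [-0.     0.021  1.    -0.001] 49.9 [ 0.4 -0.4  0.2] 14.2
30 [666.7  -3.7  30.9] [0.001 0.02  1.    0.   ] 50.4 [-0.3 -0.8  0.1] 15.1
```

View pics/s1.png

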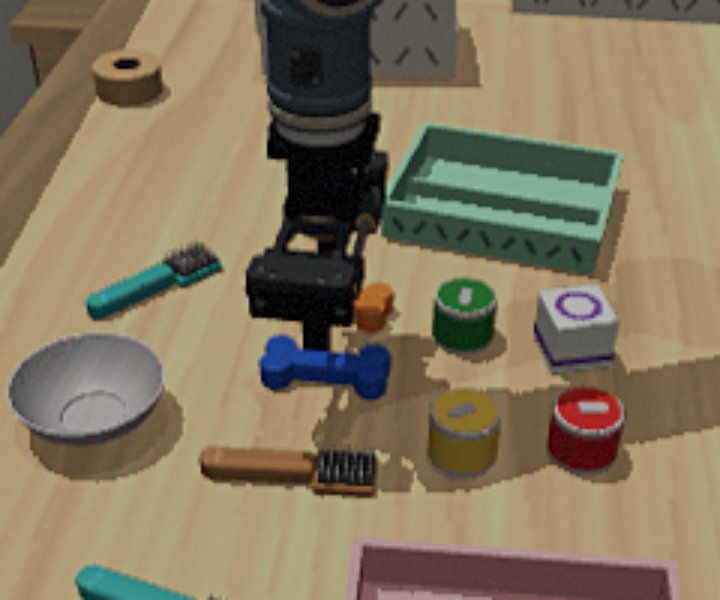

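The gripper stands behind the bone in this view, towards the mint crate, with a fingertip at crop (318,345). I'll measure where the gripper really is in camera coordinates.

Run:
```python
from h import *
from seg import *
for k in("side","top"):
    c=arm.camera(k); np.savez(k+"1.npz",**c);P=cloud(c);g=c["img"].max(2)
    x,y,z=P[...,0],P[...,1],P[...,2]
    m=(g<70)&(z>20)&(z<160)&(abs(x-666)<120)&(abs(y)<160)
    print(k,m.sum())
    for a in range(20,160,10):
        s=m&(z>=a)&(z<a+10)
        if s.sum()>4: print(a,s.sum(),"x",np.percentile(x[s],[2,50,98]).round(),"y",np.percentile(y[s],[2,50,98]).round())
    if k=="side": print(P[190:200:2,306].round())
```

```text
side 788
20 67 x [549. 572. 710.] y [-59. -46. 114.]
30 40 x [546. 564. 578.] y [-61. -48.  82.]
40 18 x [547. 565. 578.] y [-62. -46.  98.]
60 31 x [658. 668. 677.] y [29. 31. 32.]
70 28 x [658. 665. 677.] y [29. 32. 33.]
80 17 x [657. 666. 676.] y [30. 33. 35.]
110 19 x [662. 669. 674.] y [-36. -33. -31.]
120 22 x [635. 663. 703.] y [-33.  83.  86.]
130 150 x [627. 661. 704.] y [-59.  83.  86.]
140 182 x [626. 640. 701.] y [-82.  70.  86.]
150 212 x [628. 652. 703.] y [-80.  52.  92.]
[[665.  31.  78.]
 [665.  32.  73.]
 [665.  29.  65.]
 [665.  32.  61.]
 [671.  -3.  25.]]
top 241
20 30 x [613. 628. 650.] y [-15.  96. 120.]
130 11 x [630. 631. 652.] y [27. 37. 83.]
140 77 x [630. 637. 669.] y [ 9. 40. 78.]
150 118 x [632. 643. 674.] y [29. 44. 84.]
```

XY is right (the finger is at y≈31 for opening 50), but the near fingertip is seen at z≈59 while the reported TCP z is 31. So the tips are about 28 mm higher than reported. I'll verify with a gentle touch on the surface beside the bone, at two openings.

Run:
```python
from h import *
def touch(op):
    arm.gripper_to(op); arm.move_linear([666,-4,0],vel=60)
    try: s=arm.move_linear([666,-4,-45],vel=25,threshold=4)
    except arm.MotionError as e: print("err",e); return
    print(op,s,np.round(arm.current_eef_pos(),1),np.round(arm.current_contact_force(),1)); arm.move_linear([666,-4,5],vel=60)
touch(50);touch(80)
print(arm.current_t(), np.round(arm.current_eef_pos(),1))
```

```text
50 True [666.   -4.  -25.1] [-0.3 -0.9  4.8]
80 True [666.   -4.  -25.1] [-0.5  0.3  4.6]
20.6417 [665.9  -4.2   5. ]
```

The surface is touched at reported z = -25 at both openings, so true height = reported + 25 mm. I'll put that in the helpers and pick the bone again.

```bash
sed -i 's/^UP=130/UP=110; ZO=-25/; s/\[x,y,z\],vel=120/[x,y,z+ZO],vel=120/; s/\[x,y,z+9\]/[x,y,z+ZO+10]/; s/\[x,y,z+3\]/[x,y,z+ZO+1]/; s/round(p\[2\],1)/round(p[2]-ZO,1)/' h.py
python3 - <<'E'
from h import *
import sys
pi=np.pi
pick(666,-4,pi/2-.04,4,46,25)
if arm.current_opening()<15: sys.exit()
place(MINT,0,40,MINT[2]+pi/2,4,36)
arm.gripper_to(50)
go([454,59,UP],0)
import cv2
c=arm.camera("top");cv2.imwrite("pics/t2.png",c["img"][:,:,::-1])
E
```

```text
held 21.7 after lift 21.4 F 24.990018904209137 t 25.0
placed stop True z 8.1 aim 8 t 29.8
```

View pics/t2.png

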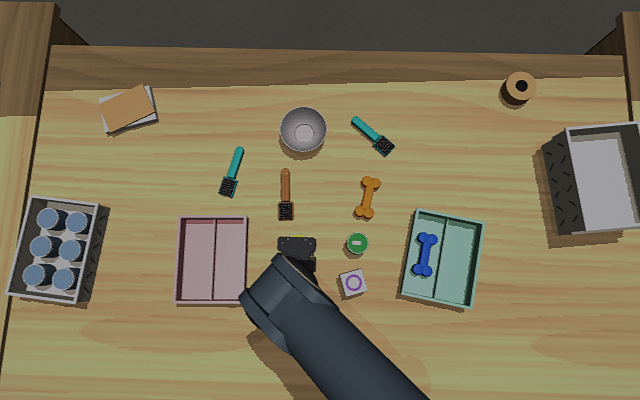

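The bone lies flat in the mint crate's left bay at (425,254), along the divider. Red tin and carton next.

Run:
```python
from h import *
import sys,cv2
pick(453.5,59.3,0,12,68,25)
if arm.current_opening()<45: sys.exit()
place(MINT,44,-40,MINT[2],12,62)
pick(458.3,-64.7,np.radians(16.5),12,68,20)
if arm.current_opening()<45: sys.exit()
place(MINT,-44,-40,MINT[2],12,61)
go([547,73,UP],0)
c=arm.camera("top");cv2.imwrite("pics/t3.png",c["img"][:,:,::-1])
```

```text
held 53.3 after lift 53.5 F 24.99978199135512 t 35.3
placed stop True z 16.3 aim 16 t 40.4
held 53.8 after lift 54.3 F 19.959915738600102 t 44.7
placed stop True z 16.4 aim 16 t 49.1
```

View pics/t3.png

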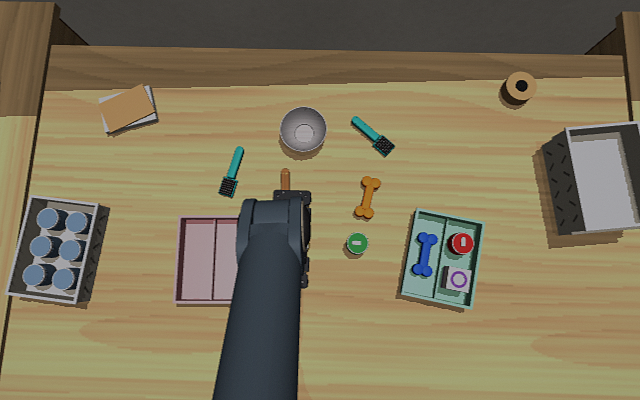

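The mint crate now holds the bone (425,254), the red tin (462,243) and the carton (457,279), all upright. Yellow tin and brush next.

Run:
```python
from h import *
import sys,cv2
pi=np.pi
pick(547,73.5,0,12,68,25)
if arm.current_opening()<45: sys.exit()
place(PINK,0,-40,PINK[2],12,62)
pick(691,113.5,pi/2+.05,3,46,25)
if arm.current_opening()<15: sys.exit()
place(PINK,5,40,PINK[2]+pi/2,3,36)
go([480,0,200],pi/2)
from seg import *
for k in("top","side"):
    c=arm.camera(k);cv2.imwrite(f"pics/f_{k}.png",c["img"][:,:,::-1]);np.savez(k+"2.npz",**c)
```

```text
held 53.6 after lift 53.4 F 25.000113900750875 t 54.2
placed stop True z 16.5 aim 16 t 58.4
held 21.8 after lift 21.5 F 24.995000660419464 t 63.0
placed stop True z 7.1 aim 7 t 67.8
```

View pics/f_top.png

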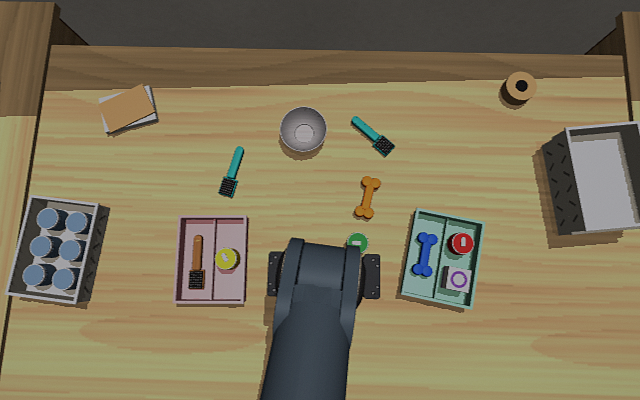

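View pics/f_side.png

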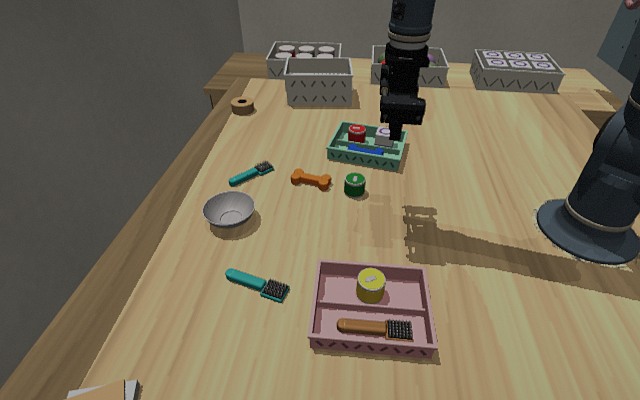

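Both kits are in place. The pink crate has the brush at top (196,262) and the yellow tin at (227,258); the mint crate has the bone, red tin and carton. Green tin and orange bone are where they were, and the gripper is clear.

```bash
python3 -c "
from cell import arm
arm.sleep(.5);print(arm.finish_job(),arm.current_t())"
```

```text
the job is handed in; nothing more can be done
the job is handed in; nothing more can be done
```

The job is handed in: the last camera views showed both kits set down in their crates as asked and the green tin and orange bone not visibly moved, but no verdict was returned.

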